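# Snap a clip-on pipette holder onto the bench rod and close it up to its neighbour

## Task

Pick up the loose white clip-on pipette holder and push it straight down over the bare part of the horizontal rod, well clear of the other holders and with its prongs pointing the same way as theirs, until its sprung arms snap past the rod and it sits fully home. Then slide it along the rod, still fully home, until you feel it bear lightly against the spacing stop of the nearest holder, without shoving that holder along, and let go, leaving it touching. Be gentle: press it down only as hard as the clip needs, and leave the bottle, tube rack and marker alone.

Things in the scene. Friction and masses are not known exactly. Their poses are not given: they have to be found in the camera images.
- holder_grip (a point): Centre of the 26 x 26 x 46 mm grip block of the loose white plastic pipette holder (80 g, standing on the bench, arms down), 56.5 mm above its underside, 23 mm below its top. The roof plate under the block is 40 (x) x 36 (y) x 8 mm, its upper face 23 mm below this point. Axes: y along the bore, z up; two prongs point to -x
- holder_bore (a point): Bore centre of the loose holder, 43.5 mm below holder_grip, on the rod's axis when fully home. Two sprung arms end in round lips 17 mm apart that must spread over the 25 mm rod: first touch 20 mm above home, widest 9 mm above home, about 8 to 13 N of push, then a snap and the push drops until the roof's flat underside meets the rod and stops hard. Pushing on with over 20 N there strains it
- holder_side (a point): On the loose holder's +y end face at bore height, 18 mm in +y from holder_bore: this face (its roof, 13 to 20 mm higher) comes up against the stop. Clipped on, the holder takes about 2 to 6 N to slide along the rod
- holder_prongs (a point): Between the prong tips of the loose holder, 55 mm in -x from its middle, 16.5 mm above the bore centre
- rod_mid (a point): Middle of the fixed level aluminium rod, on its axis, 170 mm above the bench. Rod 25 mm in diameter, 460 mm long along y, posts at y = +-218 mm. All holders' prongs point to its -x (the robot's side); z up. Bare from y = -200 mm to the nearest holder. A far holder at y = +170 mm carries a pipette that rises 96 mm above the axis, 44 mm in front
- neighbour_side (a point): Centre of the -y end face of the nearest holder on the rod, on the rod's axis (shape as the loose one: roof 36 mm along the rod, top 66.5 mm above the axis). A grey T-shaped spacing stop (stem 10 mm, head 26 mm wide) sticks out of its roof towards -y by 3 to 23 mm: the setting is not measured, but can be seen or felt. Friction holds both; over about 6 N shoves them along
- bottle: White plastic reagent bottle, 64 mm in diameter, 130 mm tall, loose; origin under its centre
- tuberack: Yellow microtube rack 90 x 130 x 45 mm, tubes to 60 mm, loose; origin under its centre
- marker: Highlighter pen, 125 x 20 x 14 mm, lying loose, long axis x; origin on its underside
Mind the look-alikes: they are no part of the job. What is shaped like the part that bears holder_grip but black or blue is not meant.

How it is judged:
By the outcome, as a careful person would: the job done as asked, in the order asked, and still so for the second after the job is handed in, with the robot touching nothing.
It also fails if it takes over 72 s, if anything falls off the work surface, if the arm or the gripper's body presses on something with over 40 N, if the wrist force passes 120 N, or if a joint passes its speed limit or range.

## Robot

A 6-joint arm with a two-finger parallel gripper is mounted at the origin on the work surface. World frame = base frame: x ahead of the robot, y to its left, z up, the work surface at z = 0. Lengths are in m, angles in rad, forces in N, time in s.
With the tool pointing down it reaches from about 0.3 to 0.775 m from the base axis. Payload 14.6 kg.
Tool frame: the origin (TCP) lies midway between the tips of the shut fingers; the grasp point (between the pads) lies 19 mm behind it (ctrl.grip_depth is the z of the grasp point in the tool frame, in m); z points along the fingers, y is the line along which they close (so a half turn about z gives the same grasp; the last joint's range is limited). The gripper opens to 94 mm and grips with 3 to 60 N. Pads are 16 mm wide; open, the fingers measure 119 mm over their backs; the gripper's body (75 mm by 177 mm) begins 78 mm behind the grasp point.
Start: joints at [-1.188, 0.3, 1.521, -0, 1.321, -0.067], TCP at [0.239, -0.495, 0.205] pointing down, gripper open.
Joint ranges: [-3.03, 3.03], [-0.79, 2.21], [0.23, 2.52], [-1.04, 4.18], [0, 3.07], [-2.55, 2.55]. Speed limits (rad/s): [2.22, 2.22, 2.57, 3.14, 3.14, 3.14].

## Interface

Orientations are given as [roll, pitch, yaw] about the fixed x, y, z axes, in that order (R = Rz(yaw) Ry(pitch) Rx(roll)).
In Python, from station import ctrl gives the robot as it stands. The module is installed in compiled form; this text tells all that it offers.
- The arm moves only by the tool carry_out, never from a script. Its argument "commands" is a list of rows, each a list of 3 entries, a list of its own where there are three numbers: the closure, from 0 (fully open) to 1 (shut), then the shift along the tool's x, y, z in mm, then the turn, a rotation vector about the tool's x, y, z in rad. In form: [[gripper, [tx, ty, tz], [wx, wy, wz]], ...]. A call has 1 to 10 rows; each row shifts and turns the commanded pose from where the row before left it, along the tool's axes as they then stand; what a row does not reach is not made up. A row lasts 1/8 s, in which the tool goes at most 62.5 mm and 10.7 degrees, less where a joint would pass 70% of its speed; a pose out of reach is approached as far as the arm can. A call with a gripper value outside its range is refused whole. The fingers move at their own pace and stop on an object; "squeeze" is the grip in N (left out, the last holds). Time passes only in rows, so rows that do not move let the fingers close. It gives the time, the measured TCP pose, the force, the opening and the grip force at its end, in the units of the state.
- ctrl.get_obs(): the state, without advancing time (a new reading comes with each control period).
- ctrl.camera(name): name is "scene" or "top"; returns a dict with "img" (400x640x3 uint8, blue, green, red), "camera_matrix" (3x3 intrinsics, pixels), "rvec" (rotation vector, rad) and "tvec" (3), from world to camera coordinates, as OpenCV has them. Camera axes: x right, y down, z forward; pixel columns grow to the right and rows downward; lengths in m; the calibration is good to about 2 mm. A picture is of the moment at which its call begins. There is no depth.
- ctrl.hand_in(): hands the job in; it is judged then, once.
Trained networks look in the newest picture that a camera, given by its name, has taken for a name from the list of things; names that differ only in an ending like _2 or _b are one class to them, and where a whole thing is asked for, a point or a joint stands for the part that bears it (a point fixed in the world has none). Each returns a list of dicts, best first, with "score" (0 to 1); they miss things now and then, are a little off and sometimes report something else, mostly with a low value. They report only what shows in the picture. A call takes as long as a camera call. They do not tell look-alikes from the thing itself.
- ctrl.outline_of(thing, camera): "region" (400x640 bool, what is visible of it).
- ctrl.place_of(thing, camera): "at" ([x, y, z] in m, in world coordinates, good to about 4 mm: a listed point, or the origin of a listed thing).
The state is a dict: "time_s": time; "qpos": joint angles; "joint_vel": joint speeds; "tau": joint torques, N m; "ee_pos": TCP position; "eef_rot": TCP orientation; "force": force on the tool from outside, world axes, zero at the start; "moment": the same for the moment, N m; "grip_width": finger opening in m; "grip_force": force on a finger pad.
Only numpy, scipy, OpenCV 4.12 (cv2) and the standard library are available. Lean on these libraries where they do the work, as an engineer would, in place of code of your own. Each camera call takes 0.05 s, during which the arm holds its last target. There are 200 camera calls.

## Working session

There is one attempt and no reset: what is moved stays moved. The work goes in short steps, Python scripts to look and compute and a tool call to move; the robot and the scene stay as the last step left them, time stands still between calls to the robot, and variables do not carry over. Pictures are saved under pics/ and viewed, at most 10 in all, crops included, and the job is handed in when it is done.

Besides the shell and the picture viewer there is one more tool, called after "Request:" in YAML: its name, and indented under it one key for each argument. carry_out: Moves the arm, as the interface text tells. Its arguments: {"type":"object","properties":{"commands":{"type":"array","items":{"type":"array"}},"squeeze":{"type":"number"}},"required":["commands"]}

```bash
mkdir -p pics
python3 - <<'E'
from station import ctrl
import cv2,numpy as np
for c in("scene","top"):
    d=ctrl.camera(c); cv2.imwrite(f"pics/{c}0.png",d["img"])
    R=cv2.Rodrigues(d["rvec"])[0]; print(c,"campos",(-R.T@d["tvec"].reshape(3)).round(3))
    for t in("holder_grip","holder_bore","holder_side","holder_prongs","rod_mid","neighbour_side","bottle","tuberack","marker"):
        print(t,[(np.round(r["at"],3).tolist(),round(r["score"],2)) for r in ctrl.place_of(t,c)[:3]])
o=ctrl.get_obs();print(o["ee_pos"],o["eef_rot"],o["grip_width"],o["time_s"],o["force"],ctrl.grip_depth)
E
```

```text
scene campos [1.108 0.215 0.988]
holder_grip [([0.471, 0.031, 0.054], 0.83), ([0.469, -0.106, 0.056], 0.82), ([0.491, -0.21, 0.06], 0.59)]
holder_bore [([0.47, -0.109, 0.01], 0.9), ([0.488, -0.21, 0.01], 0.77), ([0.471, 0.033, 0.01], 0.6)]
holder_side [([0.48, -0.193, 0.014], 0.72), ([0.48, -0.09, 0.015], 0.6), ([0.456, 0.035, 0.012], 0.59)]
holder_prongs [([0.419, -0.078, 0.031], 0.94), ([0.434, -0.227, 0.026], 0.73), ([0.46, -0.024, 0.022], 0.6)]
rod_mid [([0.626, -0.013, 0.173], 0.95)]
neighbour_side [([0.624, 0.048, 0.171], 0.66), ([0.491, -0.428, -0.002], 0.57)]
bottle [([0.492, -0.432, -0.0], 0.71), ([0.357, -0.305, 0.001], 0.59)]
tuberack [([0.469, 0.408, -0.003], 0.93), ([0.469, -0.107, 0.008], 0.61)]
marker [([0.354, -0.306, 0.004], 0.55)]
top campos [0.34  0.003 1.327]
holder_grip [([0.47, -0.107, 0.06], 0.81), ([0.469, 0.032, 0.059], 0.54), ([0.489, -0.215, 0.058], 0.54)]
holder_bore [([0.468, -0.107, 0.013], 0.77), ([0.491, -0.209, 0.018], 0.56)]
holder_side [([0.449, 0.04, 0.013], 0.82), ([0.474, -0.09, 0.012], 0.8), ([0.359, -0.309, 0.003], 0.29)]
holder_prongs [([0.431, -0.226, 0.031], 0.81), ([0.461, -0.02, 0.033], 0.59), ([0.423, -0.072, 0.027], 0.5)]
rod_mid [([0.626, -0.013, 0.167], 0.9), ([0.473, 0.408, -0.001], 0.49)]
neighbour_side [([0.631, 0.049, 0.168], 0.56)]
bottle [([0.493, -0.428, -0.001], 0.61)]
tuberack [([0.474, 0.407, -0.003], 0.67)]
marker [([0.361, -0.308, 0.003], 0.57)]
[ 0.23912556 -0.49528494  0.20547264] [3.14153854e+00 6.72204075e-06 4.49789321e-01] 0.0941431223251521 1.0 [ 0.12899086 -0.59249784 -0.10341622] -0.0188
```

View pics/scene0.png

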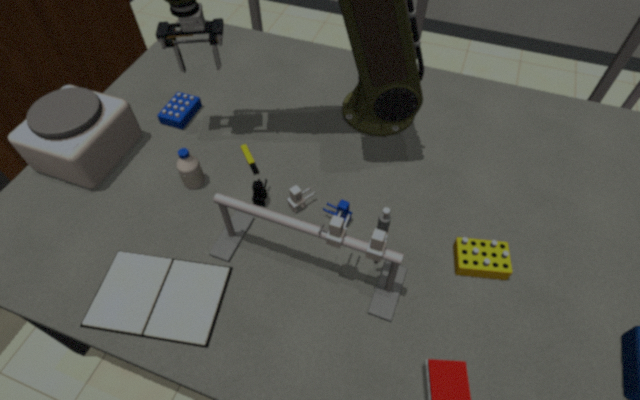

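View pics/top0.png

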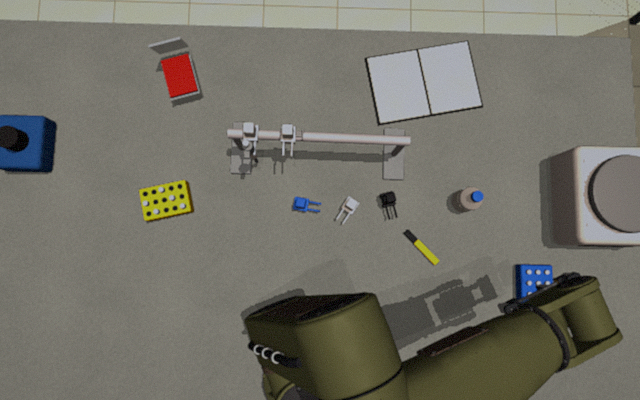

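Both pictures show the white loose holder at top px (349,207), scene (298,197). Blue and black look-alikes sit on either side of it, and the rod runs from (228,133) to (410,141) in the top view. Next I'll measure the rod line, holder yaw and stop.

```bash
cat > h.py <<'E'
from station import ctrl
import cv2,numpy as np
def cam(c):
    d=ctrl.camera(c); d["R"]=cv2.Rodrigues(d["rvec"])[0]; d["C"]=-d["R"].T@d["tvec"].reshape(3); return d
def ray(d,u,v,z):
    r=d["R"].T@np.linalg.solve(d["camera_matrix"],[u,v,1.]); return d["C"]+r*(z-d["C"][2])/r[2]
def px(d,p): return cv2.projectPoints(np.float64(p).reshape(-1,3),d["rvec"],d["tvec"],d["camera_matrix"],None)[0].reshape(-1,2)
E
python3 - <<'E'
from h import *
d=cam("top"); g=cv2.cvtColor(d["img"],6).astype(float)
P=[]
for u in range(308,376,4):
    s=g[125:150,u]; b=np.median(s); w=np.clip(s-b-25,0,None); w[:5]=0;
    v=125+(w*np.arange(25)).sum()/w.sum(); P.append(ray(d,u,v,.172))
P=np.array(P); k=np.polyfit(P[:,1],P[:,0],1); print("rod x=",k,"res",np.std(P[:,0]-np.polyval(k,P[:,1])))
# rod yaw: direction of +y = (k0,1) -> yaw=-atan(k0)
print("rod yaw",-np.arctan(k[0]))
i=[cv2.resize(d["img"][115:185,220:345],None,fx=6,fy=6,interpolation=cv2.INTER_CUBIC)]
cv2.imwrite("pics/c1.png",i[0])
e=cam("scene"); cv2.imwrite("pics/c2.png",cv2.resize(e["img"][180:280,270:410],None,fx=5.7,fy=5.7,interpolation=cv2.INTER_CUBIC))
for n,dd in(("top",d),("scene",e)):
    for r in ctrl.outline_of("holder_grip",n)[:4]:
        m=np.argwhere(r["region"]); print(n,r["score"],m.mean(0)[::-1].round(1),len(m),dd["img"][r["region"]].mean(0).round())
i=d["img"][185:240,315:390];cv2.imwrite("pics/c3.png",cv2.resize(i,None,fx=8,fy=8,interpolation=cv2.INTER_CUBIC))
E
```

```text
rod x= [0.02155534 0.62896561] res 0.00014853245849038863
rod yaw -0.021552004254587122
top 0.73 [300.7 203.3] 206 [150.  81.  46.]
top 0.7 [387.9 200.7] 264 [37. 38. 40.]
top 0.63 [348.7 205.1] 217 [145. 145. 146.]
scene 0.85 [297.8 197.8] 421 [92. 95. 95.]
scene 0.82 [259.  193.2] 314 [17. 17. 17.]
scene 0.76 [343.  209.9] 248 [90. 57. 40.]
```

View pics/c1.png

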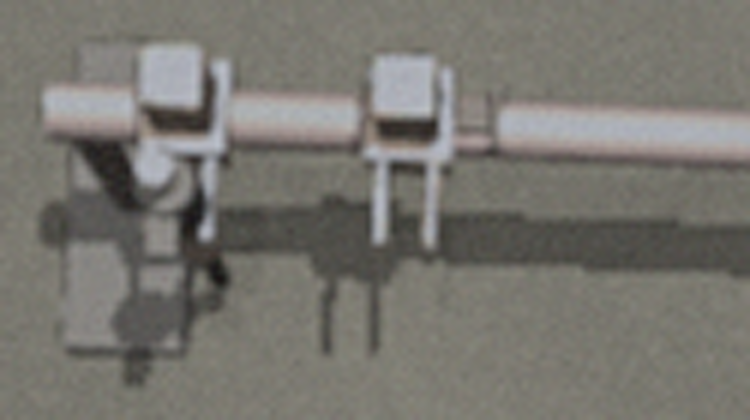

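View pics/c2.png

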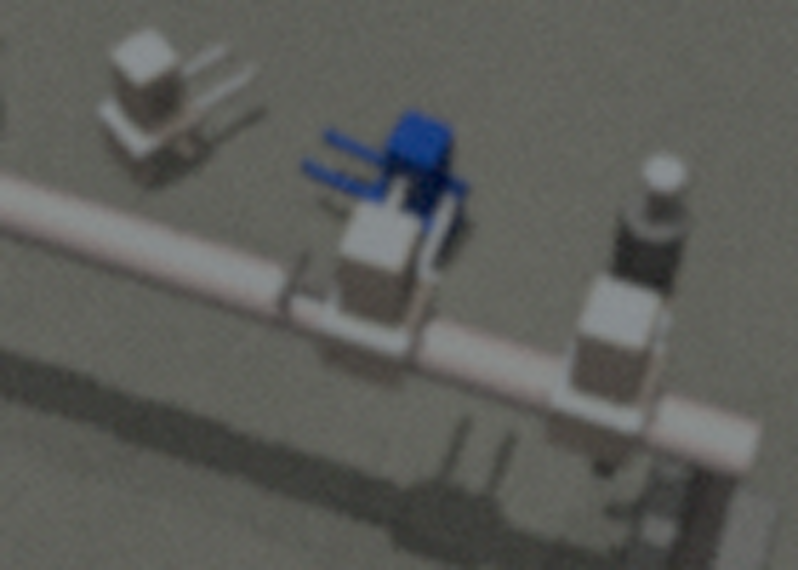

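View pics/c3.png

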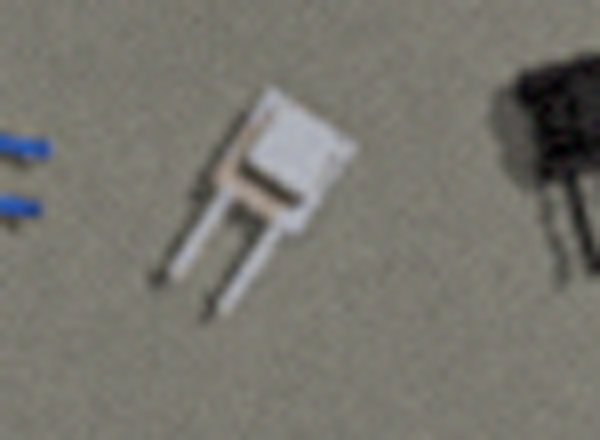

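Run:
```python
from h import *
d=cam("top");e=cam("scene")
q=lambda u,v:(220+u/6,115+v/6)
print("nbr roof -y edge",ray(d,*q(455,152),.1905),"stop end",ray(d,*q(497,122),.188))
s=lambda u,v:(270+u/5.7,180+v/5.7)
print("scene: stop head edge",ray(e,*s(287,290),.188),"roof corner",ray(e,*s(322,318),.1905))
w=lambda u,v:(315+u/8,185+v/8)
a=[ray(d,*w(*p),.0295) for p in((178,278),(228,190),(225,312),(283,228))]
for i in(0,2): v=a[i+1]-a[i]; print("prong yaw",np.arctan2(v[1],v[0]))
print("tips mid",(a[0]+a[2])/2)
c=[ray(d,*w(*p),.0335) for p in((270,87),(357,148))]; v=c[0]-c[1]; print("roof back edge",c,"yaw",np.arctan2(-v[0],v[1]))
b=[ray(d,*w(*p),.0795) for p in((283,107),(347,148),(303,197),(243,155))];print("block top",np.array(b).round(4),np.mean(b,0))
b=[ray(e,*s(*p),.0795) for p in((147,28),(183,55),(148,88),(112,55))];print("scene block top",np.array(b).round(4),np.mean(b,0))
# rod in scene: perpendicular profile centre
g=cv2.cvtColor(e["img"],6).astype(float)
for y in(-.12,-.08,-.04):
    x0=.62897+.02155*y; u=px(e,[x0,y,.17])[0]; print("rod proj scene",u, "bright rows",[int(t) for t in g[int(u[1])-8:int(u[1])+9,int(round(u[0]))]])
```

```text
nbr roof -y edge [0.61131959 0.04584809 0.1905    ] stop end [0.62502314 0.02889714 0.188     ]
scene: stop head edge [0.63420621 0.03267744 0.188     ] roof corner [0.64290759 0.05028736 0.1905    ]
prong yaw -0.49984745831988897
prong yaw -0.5886665613268081
tips mid [ 0.42192026 -0.07688025  0.0295    ]
roof back edge [array([ 0.49457306, -0.09942959,  0.0335    ]), array([ 0.47389741, -0.12996508,  0.0335    ])] yaw -0.5951925518443288
block top [[ 0.4824 -0.1002  0.0795]
 [ 0.4691 -0.1219  0.0795]
 [ 0.4523 -0.1073  0.0795]
 [ 0.4659 -0.087   0.0795]] [ 0.46741604 -0.10412046  0.0795    ]
scene block top [[ 0.4548 -0.1065  0.0795]
 [ 0.464  -0.0842  0.0795]
 [ 0.4879 -0.0923  0.0795]
 [ 0.4757 -0.1158  0.0795]] [ 0.47061673 -0.09968377  0.0795    ]
rod proj scene [260.31426497 213.13034842] bright rows [39, 75, 109, 128, 133, 136, 136, 130, 125, 114, 101, 83, 78, 83, 94, 96, 95]
rod proj scene [275.82159169 218.34504233] bright rows [96, 98, 112, 125, 135, 139, 138, 136, 127, 118, 108, 91, 81, 78, 89, 92, 96]
rod proj scene [291.62134    223.65806971] bright rows [95, 98, 108, 124, 134, 139, 138, 137, 132, 125, 116, 100, 83, 78, 89, 94, 98]
```

Request:
carry_out:
  commands:
    - [0.2, [38, -25, 0], [0, 0, 0]]
    - [0.2, [38, -25, 0], [0, 0, 0]]
    - [0.2, [38, -25, 0], [0, 0, 0]]
    - [0.2, [38, -25, 0], [0, 0, 0]]
    - [0.2, [38, -25, 0], [0, 0, 0]]
    - [0.2, [38, -25, 0], [0, 0, 0]]
    - [0.2, [38, -25, 0], [0, 0, 0]]
    - [0.2, [38, -25, 0], [0, 0, 0]]
    - [0.2, [38, -25, 0], [0, 0, 0]]
    - [0.2, [35, -25, 0], [0, 0, 0]]

```text
time_s: 2.55
ee_pos: [0.4706, -0.1048, 0.2056]
eef_rot: [3.141, -0.0, 0.45]
force: [-0.3, -0.9, 1.3]
grip_width: 0.0753
grip_force: 0.0
```

Request:
carry_out:
  commands:
    - [0.2, [0, 0, 0], [0, 0, 0.171]]
    - [0.2, [0, 0, 0], [0, 0, 0.171]]
    - [0.2, [0, 0, 0], [0, 0, 0.171]]
    - [0.2, [0, 0, 0], [0, 0, 0.171]]
    - [0.2, [0, 0, 0], [0, 0, 0.171]]
    - [0.2, [0, 0, 0], [0, 0, 0.17]]
    - [0.2, [0, 0, 0], [0, 0, 0]]
    - [0.2, [0, 0, 0], [0, 0, 0]]

```text
time_s: 3.55
ee_pos: [0.4699, -0.1062, 0.2055]
eef_rot: [-3.142, -0.0, -0.571]
force: [-0.1, 0.6, -0.2]
grip_width: 0.075
grip_force: 0.0
```

Request:
carry_out:
  commands:
    - [0.2, [0, 0, 45], [0, 0, 0]]
    - [0.2, [0, 0, 45], [0, 0, 0]]
    - [0.2, [0, 0, 40], [0, 0, 0]]
    - [0.2, [0, 0, 25], [0, 0, 0]]
    - [0.2, [0, 0, 10], [0, 0, 0]]
    - [0.2, [0, 0, 0], [0, 0, 0]]
    - [0.2, [0, 0, 0], [0, 0, 0]]

```text
time_s: 4.42
ee_pos: [0.4705, -0.1064, 0.0415]
eef_rot: [-3.141, -0.002, -0.575]
force: [0.2, -0.8, 0.1]
grip_width: 0.0749
grip_force: 0.0
```

Run:
```python
from h import *
d=cam("top");e=cam("scene")
a=cv2.resize(d["img"][165:255,300:400],None,fx=4,fy=4,interpolation=2);b=cv2.resize(e["img"][145:235,250:350],None,fx=4,fy=4,interpolation=2)
cv2.imwrite("pics/g.png",np.hstack([a,b]))
g=cv2.cvtColor(d["img"],6).astype(float)
for u in(312,324,336,348,360,372):
    s=cv2.GaussianBlur(g[:,u:u+1],(1,3),0)[122:152,0]; r=np.diff(s); print(u,122.5+r.argmax(),[int(t) for t in s])
```

```text
312 132.5 [124, 124, 123, 122, 124, 125, 123, 119, 117, 124, 142, 164, 176, 179, 178, 175, 165, 145, 116, 98, 105, 119, 120, 116, 116, 117, 118, 118, 114, 101]
324 133.5 [121, 123, 123, 122, 121, 121, 122, 123, 123, 124, 132, 150, 169, 178, 178, 177, 170, 155, 130, 106, 105, 117, 118, 112, 113, 114, 113, 114, 111, 95]
336 133.5 [125, 126, 126, 124, 123, 122, 121, 120, 120, 120, 123, 140, 162, 175, 177, 176, 174, 166, 148, 120, 101, 105, 112, 112, 110, 110, 113, 114, 114, 111]
348 134.5 [126, 126, 124, 123, 122, 120, 119, 120, 122, 122, 122, 129, 147, 167, 177, 179, 178, 172, 155, 127, 105, 107, 119, 120, 116, 116, 115, 113, 114, 110]
360 134.5 [121, 124, 126, 125, 125, 125, 123, 122, 124, 124, 121, 122, 136, 158, 172, 178, 179, 175, 164, 143, 114, 97, 104, 116, 117, 115, 116, 116, 116, 115]
372 135.5 [121, 121, 122, 121, 122, 121, 119, 119, 121, 124, 125, 124, 129, 146, 164, 174, 177, 177, 172, 157, 132, 108, 105, 114, 116, 114, 115, 115, 114, 114]
```

View pics/g.png

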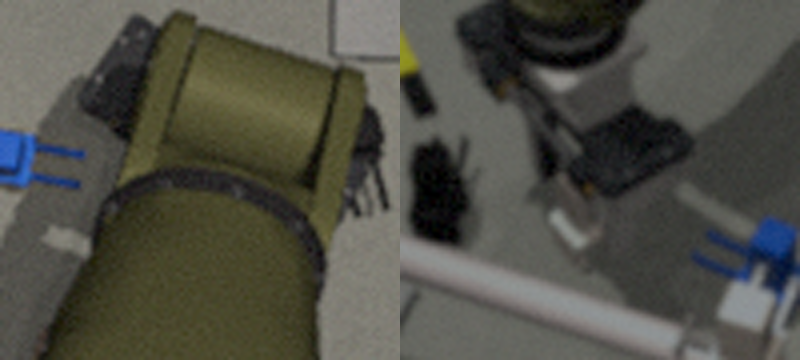

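Picture: in the scene half (right) the fingers straddle the white holder at (570,230), clear of the blue and black ones. Closing now.

Request:
carry_out:
  commands:
    - [1, [0, 0, 0], [0, 0, 0]]
    - [1, [0, 0, 0], [0, 0, 0]]
    - [1, [0, 0, 0], [0, 0, 0]]
    - [1, [0, 0, 0], [0, 0, 0]]
    - [1, [0, 0, 0], [0, 0, 0]]
    - [1, [0, 0, 0], [0, 0, 0]]
  squeeze: 35

```text
time_s: 5.28
ee_pos: [0.4699, -0.1062, 0.0404]
eef_rot: [-3.142, 0.0, -0.575]
force: [-0.2, -0.3, -0.6]
grip_width: 0.0262
grip_force: 34.9
```

Run:
```python
from h import *
d=cam("top")
for u,v0 in((312,131.8),(324,132.9),(336,133.5),(348,134.4),(360,134.9),(372,135.4)):
    # far edge v0, find x so that tangent (edge) projects to v0
    y=ray(d,u,v0,.17)[1]; f=lambda x:min(px(d,[[x+.0125*np.cos(a),y,.17+.0125*np.sin(a)] for a in np.linspace(-1,2,40)])[:,1])
    xs=np.linspace(.61,.64,61); x=xs[np.argmin([abs(f(t)-v0) for t in xs])]
    lo=max(px(d,[[x+.0125*np.cos(a),y,.17+.0125*np.sin(a)] for a in np.linspace(1,4,60)])[:,1]); print(u,y.round(3),x,lo.round(1))
```

```text
312 0.006 0.6265000000000001 141.7
324 -0.024 0.624 143.0
336 -0.054 0.6234999999999999 143.4
348 -0.085 0.622 144.3
360 -0.115 0.6214999999999999 144.8
372 -0.146 0.621 145.3
```

Request:
carry_out:
  commands:
    - [1, [0, 0, -15], [0, 0, 0]]
    - [1, [0, 0, -40], [0, 0, 0]]
    - [1, [0, 0, -50], [0, 0, 0]]
    - [1, [0, 0, -50], [0, 0, 0]]
    - [1, [0, 0, -40], [0, 0, 0]]
    - [1, [0, 0, -10], [0, 0, 0]]
    - [1, [0, 0, 0], [0, 0, -0.14]]
    - [1, [0, 0, 0], [0, 0, -0.14]]
    - [1, [0, 0, 0], [0, 0, -0.14]]
    - [1, [0, 0, 0], [0, 0, -0.134]]

```text
time_s: 6.58
ee_pos: [0.4695, -0.1061, 0.2447]
eef_rot: [-3.141, 0.002, -0.017]
force: [-0.2, 0.2, -0.7]
grip_width: 0.0259
grip_force: 34.9
```

Request:
carry_out:
  commands:
    - [1, [20, -7, 0], [0, 0, 0]]
    - [1, [30, -11, 0], [0, 0, 0]]
    - [1, [35, -13, 0], [0, 0, 0]]
    - [1, [35, -13, 0], [0, 0, 0]]
    - [1, [25, -8, 0], [0, 0, 0]]
    - [1, [10, -3, 0], [0, 0, 0]]
    - [1, [0, 0, 0], [0, 0, 0]]
    - [1, [0, 0, 0], [0, 0, 0]]

```text
time_s: 7.58
ee_pos: [0.6254, -0.0549, 0.2456]
eef_rot: [3.142, 0.0, -0.022]
force: [0.7, -0.0, -0.8]
grip_width: 0.0259
grip_force: 34.9
```

Run:
```python
from h import *
d=cam("top");e=cam("scene")
a=cv2.resize(d["img"][100:175,290:375],None,fx=4.7,fy=4.7,interpolation=2);b=cv2.resize(e["img"][150:250,230:330],None,fx=4,fy=4,interpolation=2)
a=cv2.copyMakeBorder(a,0,max(0,400-a.shape[0]),0,0,0)[:400]
cv2.imwrite("pics/hv.png",np.hstack([a,b]))
for n in("top","scene"):
  for t in("holder_grip","holder_bore","holder_prongs","holder_side","rod_mid"):
    print(n,t,[(np.round(r["at"],3).tolist(),round(r["score"],2)) for r in ctrl.place_of(t,n) if r["at"][2]>.1])
```

```text
top holder_grip []
top holder_bore []
top holder_prongs []
top holder_side []
top rod_mid []
scene holder_grip [([0.623, -0.053, 0.264], 0.91)]
scene holder_bore [([0.626, -0.059, 0.216], 0.66)]
scene holder_prongs [([0.568, -0.056, 0.238], 0.63)]
scene holder_side [([0.626, -0.039, 0.221], 0.86)]
scene rod_mid [([0.622, -0.013, 0.173], 0.72)]
```

View pics/hv.png

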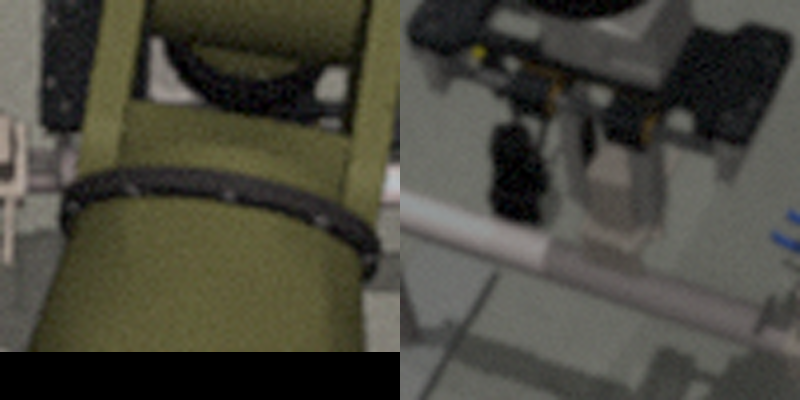

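Picture: in the scene half the holder hangs over the bare rod at (610,200), prongs toward the robot, stop clear to the right. I'll lower it until first touch.

Request:
carry_out:
  commands:
    - [1, [0, 0, 10], [0, 0, 0]]
    - [1, [0, 0, 10], [0, 0, 0]]
    - [1, [0, 0, 4], [0, 0, 0]]
    - [1, [0, 0, 2], [0, 0, 0]]
    - [1, [0, 0, 0], [0, 0, 0]]

```text
time_s: 8.8
ee_pos: [0.6261, -0.0545, 0.2195]
eef_rot: [-3.142, -0.0, -0.021]
force: [0.1, 0.1, -0.5]
grip_width: 0.0256
grip_force: 34.9
```

Request:
carry_out:
  commands:
    - [1, [0, 0, 1.5], [0, 0, 0]]
    - [1, [0, 0, 1.5], [0, 0, 0]]
    - [1, [0, 0, 0], [0, 0, 0]]

```text
time_s: 9.18
ee_pos: [0.6262, -0.0546, 0.2167]
eef_rot: [3.142, -0.001, -0.021]
force: [0.8, -0.7, 1.1]
grip_width: 0.0257
grip_force: 34.9
```

Request:
carry_out:
  commands:
    - [1, [0, 0, 1.5], [0, 0, 0]]
    - [1, [0, 0, 0], [0, 0, 0]]

```text
time_s: 9.43
ee_pos: [0.6263, -0.0546, 0.2156]
eef_rot: [3.141, -0.001, -0.021]
force: [-0.6, -0.4, 4.4]
grip_width: 0.0257
grip_force: 34.9
```

Request:
carry_out:
  commands:
    - [1, [0, 0, 1.5], [0, 0, 0]]
    - [1, [0, 0, 1.5], [0, 0, 0]]
    - [1, [0, 0, 0], [0, 0, 0]]

```text
time_s: 9.8
ee_pos: [0.6264, -0.0546, 0.2132]
eef_rot: [3.141, -0.002, -0.021]
force: [-0.1, -0.0, 8.1]
grip_width: 0.0254
grip_force: 34.9
```

Request:
carry_out:
  commands:
    - [1, [0, 0, 1.5], [0, 0, 0]]
    - [1, [0, 0, 1.5], [0, 0, 0]]
    - [1, [0, 0, 0], [0, 0, 0]]

```text
time_s: 10.18
ee_pos: [0.6264, -0.0546, 0.21]
eef_rot: [3.141, -0.002, -0.021]
force: [-0.8, 0.2, 7.1]
grip_width: 0.0257
grip_force: 34.9
```

Request:
carry_out:
  commands:
    - [1, [0, 0, 1.5], [0, 0, 0]]
    - [1, [0, 0, 0], [0, 0, 0]]

```text
time_s: 10.42
ee_pos: [0.6263, -0.0546, 0.2082]
eef_rot: [3.141, -0.001, -0.021]
force: [0.2, 0.2, 5.3]
grip_width: 0.026
grip_force: 34.9
```

Request:
carry_out:
  commands:
    - [1, [0, 0, 1.5], [0, 0, 0]]
    - [1, [0, 0, 0], [0, 0, 0]]

```text
time_s: 10.68
ee_pos: [0.6262, -0.0546, 0.2063]
eef_rot: [3.141, -0.001, -0.021]
force: [0.4, 0.4, 2.9]
grip_width: 0.0258
grip_force: 34.9
```

Request:
carry_out:
  commands:
    - [1, [0, 0, 1.5], [0, 0, 0]]
    - [1, [0, 0, 1.5], [0, 0, 0]]
    - [1, [0, 0, 1.5], [0, 0, 0]]
    - [1, [0, 0, 0], [0, 0, 0]]

```text
time_s: 11.18
ee_pos: [0.6259, -0.0545, 0.2005]
eef_rot: [-3.141, 0.001, -0.021]
force: [2.0, 0.5, -6.4]
grip_width: 0.0257
grip_force: 34.9
```

Request:
carry_out:
  commands:
    - [1, [0, 0, 1.2], [0, 0, 0]]
    - [1, [0, 0, 1.2], [0, 0, 0]]
    - [1, [0, 0, 0], [0, 0, 0]]

```text
time_s: 11.55
ee_pos: [0.6259, -0.0545, 0.1987]
eef_rot: [-3.142, 0.001, -0.021]
force: [2.0, 0.4, -4.3]
grip_width: 0.0256
grip_force: 34.9
```

Request:
carry_out:
  commands:
    - [1, [0, 0, 1], [0, 0, 0]]
    - [1, [0, 0, 0], [0, 0, 0]]

```text
time_s: 11.8
ee_pos: [0.626, -0.0545, 0.1979]
eef_rot: [-3.142, 0.0, -0.021]
force: [1.7, 1.2, -3.9]
grip_width: 0.0255
grip_force: 34.9
```

Request:
carry_out:
  commands:
    - [1, [0, 0, 1], [0, 0, 0]]
    - [1, [0, 0, 0], [0, 0, 0]]

```text
time_s: 12.05
ee_pos: [0.6261, -0.0546, 0.1974]
eef_rot: [3.142, -0.0, -0.021]
force: [0.1, 0.4, 0.5]
grip_width: 0.0255
grip_force: 34.9
```

Request:
carry_out:
  commands:
    - [1, [0, 0, 0.7], [0, 0, 0]]
    - [1, [0, 0, 0], [0, 0, 0]]

```text
time_s: 12.3
ee_pos: [0.6262, -0.0546, 0.1974]
eef_rot: [3.141, -0.001, -0.021]
force: [-2.2, 1.0, 5.7]
grip_width: 0.0256
grip_force: 34.9
```

Request:
carry_out:
  commands:
    - [1, [0, 0, 0.5], [0, 0, 0]]
    - [1, [0, 0, 0], [0, 0, 0]]

```text
time_s: 12.55
ee_pos: [0.6262, -0.0546, 0.1974]
eef_rot: [3.141, -0.002, -0.021]
force: [-2.9, 0.6, 9.9]
grip_width: 0.0256
grip_force: 34.9
```

Request:
carry_out:
  commands:
    - [1, [0, 0, -1], [0, 0, 0]]
    - [1, [0, 0, 0], [0, 0, 0]]
    - [1, [0, -3, 0], [0, 0, 0]]
    - [1, [0, -5, 0], [0, 0, 0]]
    - [1, [0, -6, 0], [0, 0, 0]]
    - [1, [0, -6, 0], [0, 0, 0]]
    - [1, [0, 0, 0], [0, 0, 0]]

```text
time_s: 13.42
ee_pos: [0.6267, -0.0345, 0.1974]
eef_rot: [3.141, -0.001, -0.021]
force: [-0.2, 0.3, 5.1]
grip_width: 0.026
grip_force: 34.9
```

Request:
carry_out:
  commands:
    - [1, [0, -4, -0.3], [0, 0, 0]]
    - [1, [0, -6, 0], [0, 0, 0]]
    - [1, [0, -6, 0], [0, 0, 0]]
    - [1, [0, -6, 0], [0, 0, 0]]
    - [1, [0, -4, 0], [0, 0, 0]]
    - [1, [0, -2, 0], [0, 0, 0]]
    - [1, [0, -1, 0], [0, 0, 0]]

```text
time_s: 14.3
ee_pos: [0.6272, -0.0054, 0.1974]
eef_rot: [3.141, -0.0, -0.021]
force: [-0.6, -4.5, 4.9]
grip_width: 0.0259
grip_force: 34.9
```

Request:
carry_out:
  commands:
    - [1, [0, -1, 0], [0, 0, 0]]
    - [1, [0, -1, 0], [0, 0, 0]]

```text
time_s: 14.55
ee_pos: [0.6272, -0.0034, 0.1974]
eef_rot: [3.141, -0.0, -0.021]
force: [-0.0, -3.9, 6.1]
grip_width: 0.0258
grip_force: 34.9
```

Request:
carry_out:
  commands:
    - [1, [0, -1, 0], [0, 0, 0]]
    - [1, [0, -1, 0], [0, 0, 0]]

```text
time_s: 14.8
ee_pos: [0.6273, -0.0015, 0.1974]
eef_rot: [3.141, -0.0, -0.021]
force: [-0.7, -4.7, 5.8]
grip_width: 0.0261
grip_force: 34.9
```

Run:
```python
from h import *
e=cam("scene"); cv2.imwrite("pics/s1.png",cv2.resize(e["img"][180:260,270:370],None,fx=7,fy=7,interpolation=2))
print([np.round(r["at"],4) for r in ctrl.place_of("neighbour_side","scene")], px(e,[[.6275,.0161,.19],[.6275,.031,.188]]))
```

```text
[array([0.6261, 0.0464, 0.1714])] [[314.42495048 225.81212921]
 [320.70118828 228.25834742]]
```

View pics/s1.png

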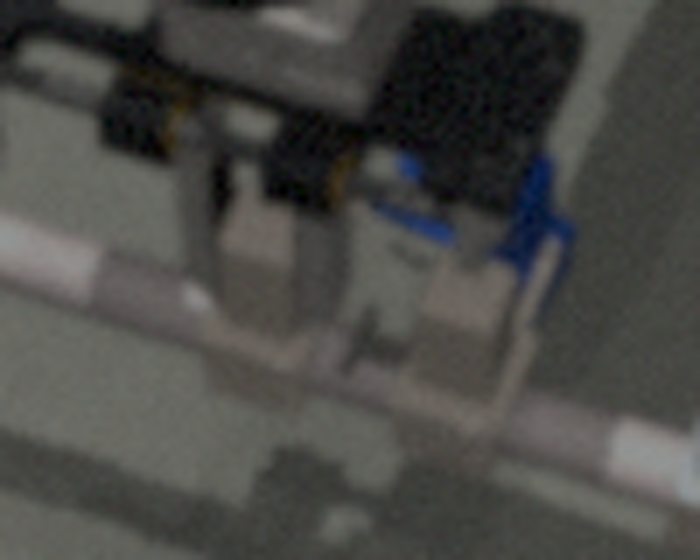

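Picture: the clip's roof end is at crop (310,355) and the stop head at (355,350), so the gap is about 14 mm. Sliding drag is about 4.5 N.

Request:
carry_out:
  commands:
    - [1, [0, -1, 0], [0, 0, 0]]
    - [1, [0, -1, 0], [0, 0, 0]]
    - [1, [0, -1, 0], [0, 0, 0]]
    - [1, [0, -1, 0], [0, 0, 0]]
    - [1, [0, -1, 0], [0, 0, 0]]
    - [1, [0, -1, 0], [0, 0, 0]]
    - [1, [0, -1, 0], [0, 0, 0]]
    - [1, [0, -0.3, 0], [0, 0, 0]]
    - [1, [0, -0.3, 0], [0, 0, 0]]

```text
time_s: 16.02
ee_pos: [0.6274, 0.0061, 0.1974]
eef_rot: [3.141, -0.0, -0.021]
force: [-0.9, -4.7, 6.0]
grip_width: 0.0261
grip_force: 34.9
```

Request:
carry_out:
  commands:
    - [1, [0, -0.3, 0], [0, 0, 0]]
    - [1, [0, -0.3, 0], [0, 0, 0]]

```text
time_s: 16.27
ee_pos: [0.6274, 0.0067, 0.1974]
eef_rot: [3.141, -0.0, -0.021]
force: [-1.0, -4.2, 5.5]
grip_width: 0.0257
grip_force: 34.9
```

Request:
carry_out:
  commands:
    - [1, [0, -0.3, 0], [0, 0, 0]]
    - [1, [0, -0.3, 0], [0, 0, 0]]

```text
time_s: 16.52
ee_pos: [0.6274, 0.0073, 0.1974]
eef_rot: [3.141, -0.0, -0.021]
force: [-1.2, -4.0, 5.2]
grip_width: 0.0255
grip_force: 34.9
```

Request:
carry_out:
  commands:
    - [1, [0, -0.3, 0], [0, 0, 0]]
    - [1, [0, -0.3, 0], [0, 0, 0]]

```text
time_s: 16.77
ee_pos: [0.6274, 0.0079, 0.1974]
eef_rot: [3.141, -0.0, -0.021]
force: [-1.0, -4.4, 5.7]
grip_width: 0.026
grip_force: 34.9
```

Request:
carry_out:
  commands:
    - [1, [0, -0.3, 0], [0, 0, 0]]
    - [1, [0, -0.3, 0], [0, 0, 0]]

```text
time_s: 17.02
ee_pos: [0.6275, 0.0085, 0.1974]
eef_rot: [3.141, -0.0, -0.021]
force: [-0.5, -3.8, 5.3]
grip_width: 0.0261
grip_force: 34.9
```

Request:
carry_out:
  commands:
    - [1, [0, -0.3, 0], [0, 0, 0]]
    - [1, [0, -0.3, 0], [0, 0, 0]]

```text
time_s: 17.27
ee_pos: [0.6275, 0.0087, 0.1974]
eef_rot: [3.14, -0.0, -0.021]
force: [-0.9, -7.7, 5.3]
grip_width: 0.0257
grip_force: 34.9
```

Contact: the drag jumped from 4.2 to 7.7 N and the motion stalled, so it is bearing on the stop with about 3.5 N. I'll take the load off and then open only as far as the gap to the neighbour allows.

Request:
carry_out:
  commands:
    - [1, [0, 0, 0], [0, 0, 0]]
    - [1, [0, 0.4, -0.3], [0, 0, 0]]
    - [1, [0, 0.3, -0.3], [0, 0, 0]]
    - [1, [0, 0, 0], [0, 0, 0]]

```text
time_s: 17.77
ee_pos: [0.6274, 0.0086, 0.1974]
eef_rot: [-3.141, 0.0, -0.021]
force: [2.3, -2.1, -0.6]
grip_width: 0.0259
grip_force: 34.9
```

Request:
carry_out:
  commands:
    - [1, [0, 0.15, 0], [0, 0, 0]]
    - [1, [0, 0, 0], [0, 0, 0]]
    - [1, [0, 0, 0], [0, 0, 0]]
  squeeze: 5

```text
time_s: 18.15
ee_pos: [0.6273, 0.0086, 0.1975]
eef_rot: [-3.141, 0.001, -0.021]
force: [2.2, 2.5, -1.8]
grip_width: 0.0259
grip_force: 5.0
```

Request:
carry_out:
  commands:
    - [0.68, [0, 0, 0], [0, 0, 0]]
    - [0.62, [0, 0, 0], [0, 0, 0]]
    - [0.6, [0, 0, 0], [0, 0, 0]]
    - [0.6, [0, 0, 0], [0, 0, 0]]

```text
time_s: 18.65
ee_pos: [0.6274, 0.0082, 0.1978]
eef_rot: [3.142, -0.0, -0.021]
force: [0.4, 0.3, -0.8]
grip_width: 0.0378
grip_force: 0.0
```

Request:
carry_out:
  commands:
    - [0.6, [0, 0, -5], [0, 0, 0]]
    - [0.6, [0, 0, -15], [0, 0, 0]]
    - [0.6, [0, 0, -30], [0, 0, 0]]
    - [0.6, [0, 0, -40], [0, 0, 0]]
    - [0.6, [0, 0, -20], [0, 0, 0]]
    - [0.6, [-40, 20, 0], [0, 0, 0]]
    - [0.6, [-50, 30, 0], [0, 0, 0]]
    - [0.6, [-50, 30, 0], [0, 0, 0]]
    - [0.6, [-50, 30, 0], [0, 0, 0]]
    - [0.6, [-50, 30, 0], [0, 0, 0]]

```text
time_s: 19.9
ee_pos: [0.3828, -0.1272, 0.3089]
eef_rot: [3.141, -0.002, -0.021]
force: [0.4, -0.8, 0.6]
grip_width: 0.0378
grip_force: 0.0
```

Run:
```python
from h import *
e=cam("scene");d=cam("top")
a=cv2.resize(e["img"][190:260,290:360],None,fx=5.7,fy=5.7,interpolation=2);b=cv2.resize(d["img"][115:185,260:330],None,fx=5.7,fy=5.7,interpolation=2)
cv2.imwrite("pics/f.png",np.hstack([a,b]))
for n in("scene","top"):
  for t in("neighbour_side","holder_bore","holder_side"): print(n,t,[np.round(r["at"],4).tolist() for r in ctrl.place_of(t,n) if r["at"][2]>.1])
```

```text
scene neighbour_side [[0.6217, 0.0456, 0.1691], [0.6284, 0.0254, 0.1727]]
scene holder_bore [[0.6257, 0.0061, 0.1684]]
scene holder_side [[0.6274, 0.0273, 0.1751]]
top neighbour_side [[0.6288, 0.0453, 0.1695]]
top holder_bore [[0.6273, 0.009, 0.1683]]
top holder_side [[0.6243, 0.0263, 0.1723], [0.6277, -0.0129, 0.1673]]
```

View pics/f.png

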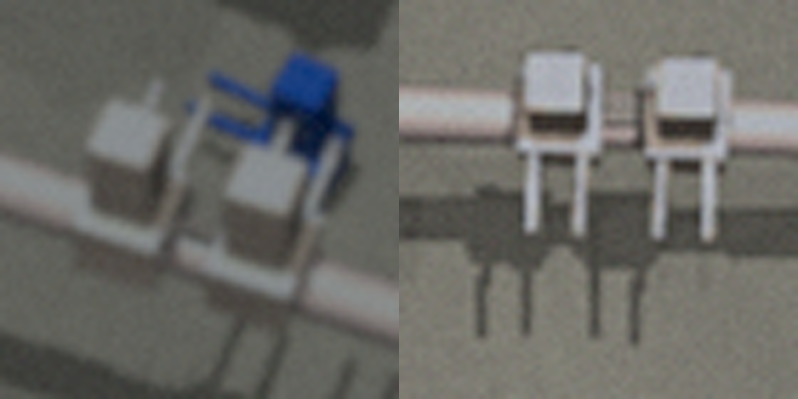

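Picture: the clip at crop (555,100) in the top half sits level on the rod, with its prongs parallel to the neighbour's. Its end face meets the stop at (640,115), and the neighbour has not moved (y ≈ 0.0455). Handing in.

```bash
python3 -c "
from station import ctrl
print(ctrl.hand_in())"
```

```text
the job is handed in; nothing more can be done
None
```

The white holder is clipped fully home on the rod and was slid until it pressed about 3.5 N against the nearest holder's stop; it was left there touching, that holder showed no measurable movement, and the job is handed in at about 20 s of the 72 s limit.

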